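# Find the key to the medicine box

### The job

The green medicine box is locked and nobody remembers which of the three keys in the wooden stand belongs to it. Try the keys in its lock until you find the one that turns, turn that key clockwise as far as it goes and leave it in the lock, and open the lid until it stands upright. Put every key that does not fit back down into a slot of the stand, and leave the glass, the spoon and the mug where they are.

Things in the scene. Friction and masses are not known exactly. Their poses are not given: they have to be found in the camera images.
- medicine_box: fixed green steel box, 180 mm (its x) by 200 mm (its y) by 84 mm high, white cross on its front and lid; origin: centre of its underside; its front looks along its -x, towards the robot. The front 52 mm of its top is a fixed deck with the lock, the rest is the lid
- keyhole (a point): middle of the keyhole, level with the deck's top (84 mm above the worktop), 26 mm behind the box's front; axes as the box. A slot straight down, 29 mm long along x, 7.5 mm wide along y, through the 4 mm deck, in a steel ring 45 mm across and 2 mm high. Keys go in blade along the slot, either way round, until the collar rests on the deck
- lock (a joint): turn of the lock, rad: 0 locked, grows clockwise from above, stop at 1.4. Only a key fully in can turn: a wrong one stops at about 0.3 (0.5 if forced) and must be turned back to come out; the right one reaches the stop and is then held captive. The key has about 0.1 rad of play. The lid is held until about 0.6. Friction 0.03 N m; stays where left
- lid (a joint): angle of the lid, rad: 0 shut, 1.57 upright, stop at 1.7. Stiff hinge (0.26 N m): the lid stays where it is left
- lid_knob (a point): on the axis of the lid's round black knob, at the height to grip: 10 mm below its top, 27 mm above the shut lid's surface. Head 25 mm across and 17 mm high on a neck of 15 to 17 mm. Moves with the lid; axes as the box while shut. 82 mm from the hinge line along the lid, which is 122 mm from hinge to front edge
- lid_hinge (a point): middle of the lid's hinge line, which runs along the box's y on the far side of the box, 80 mm above the worktop; axes as the box
- stand_top (a point): centre of the top face of the fixed dark wooden key stand, 58 mm above the worktop; the stand is 150 mm (x) by 46 mm (y). Three slots through its top at x = -46, 0 and +46 mm, each 33 mm long along x and 9 mm wide along y; each key stands in one, collar on the top face
- red_bow (a point): centre of the red plastic bow (28 mm wide, 32 mm high, 5 mm thick; 8 mm over its raised 10 x 24 mm thumb pads) of a loose 80 g steel key standing in the key stand, blade down. The flat faces look along +-y, the blade's width lies along x, z up; the same turned half round. 30 mm below it is the underside of the 16 mm stop collar, which rests on the stand, or on the box's deck when fully in; an 8 mm round shank joins them
- red_tip (a point): tip of the red key, 78.5 mm below its bow's centre. Blade 24 mm wide (x), 5 mm thick (y), its edges bevelled, the tip tapering to 19 x 1 mm over the last 4 mm; it begins 6 mm below the collar. The three keys differ only in the height of a notch in the blade; colour tells nothing and which one fits changes from start to start
- blue_bow (a point): centre of the blue plastic bow (28 mm wide, 32 mm high, 5 mm thick; 8 mm over its raised 10 x 24 mm thumb pads) of a loose 80 g steel key standing in the key stand, blade down. The flat faces look along +-y, the blade's width lies along x, z up; the same turned half round. 30 mm below it is the underside of the 16 mm stop collar, which rests on the stand, or on the box's deck when fully in; an 8 mm round shank joins them
- blue_tip (a point): tip of the blue key, 78.5 mm below its bow's centre. Blade 24 mm wide (x), 5 mm thick (y), its edges bevelled, the tip tapering to 19 x 1 mm over the last 4 mm; it begins 6 mm below the collar. The three keys differ only in the height of a notch in the blade; colour tells nothing and which one fits changes from start to start
- yellow_bow (a point): centre of the yellow plastic bow (28 mm wide, 32 mm high, 5 mm thick; 8 mm over its raised 10 x 24 mm thumb pads) of a loose 80 g steel key standing in the key stand, blade down. The flat faces look along +-y, the blade's width lies along x, z up; the same turned half round. 30 mm below it is the underside of the 16 mm stop collar, which rests on the stand, or on the box's deck when fully in; an 8 mm round shank joins them
- yellow_tip (a point): tip of the yellow key, 78.5 mm below its bow's centre. Blade 24 mm wide (x), 5 mm thick (y), its edges bevelled, the tip tapering to 19 x 1 mm over the last 4 mm; it begins 6 mm below the collar. The three keys differ only in the height of a notch in the blade; colour tells nothing and which one fits changes from start to start
- glass: clear glass tumbler, 77 mm across, 91 mm high, loose bystander; origin: centre of its underside
- spoon: steel spoon, 188 mm long along its x, lying on the worktop, loose bystander; origin: centre of its underside
- mug: white dotted mug, 82 mm across, 91 mm high, handle at its +y, loose bystander; origin: centre of its underside

How it is judged:
On the way:
1. the right key has turned the lock nearly to its stop (over 1.15 rad) (value of joint lock above 1.15 rad), for 0.2 s.
At the end, for the whole second after the job is handed in: the lock is turned past 1.15 rad, the lid is open past 1.25 rad and still; each key is upright (within 0.2 rad) and either fully down in a slot of the stand or fully in the lock (bow centre 22 to 38 mm above the stand's top or the deck, within 9 mm of the keyhole or 8 mm of the stand's row of slots) (value of joint lock above 1.15 rad and value of joint lid above 1.25 rad and velocity of joint lid below 0.1 rad/s and angle between each of red_bow, blue_bow, yellow_bow's own z axis and vertical below 0.2 rad and ((y of red_bow in the frame of stand_top between -0.008 and 0.008 m and x of red_bow in the frame of stand_top between -0.056 and 0.056 m and z of red_bow in the frame of stand_top between 0.022 and 0.038 m) or (horizontal distance between red_bow and keyhole below 0.009 m and z of red_bow in the frame of keyhole between 0.022 and 0.038 m)) and ((y of blue_bow in the frame of stand_top between -0.008 and 0.008 m and x of blue_bow in the frame of stand_top between -0.056 and 0.056 m and z of blue_bow in the frame of stand_top between 0.022 and 0.038 m) or (horizontal distance between blue_bow and keyhole below 0.009 m and z of blue_bow in the frame of keyhole between 0.022 and 0.038 m)) and ((y of yellow_bow in the frame of stand_top between -0.008 and 0.008 m and x of yellow_bow in the frame of stand_top between -0.056 and 0.056 m and z of yellow_bow in the frame of stand_top between 0.022 and 0.038 m) or (horizontal distance between yellow_bow and keyhole below 0.009 m and z of yellow_bow in the frame of keyhole between 0.022 and 0.038 m))); the robot touches nothing.
It fails at once if the glass is pushed more than 3 cm or tipped over (distance of glass from where it was at the start of the episode above 0.03 m or angle between glass's own z axis and vertical above 0.5 rad).
It fails at once if the spoon is pushed more than 3 cm or tipped over (distance of spoon from where it was at the start of the episode above 0.03 m or angle between spoon's own z axis and vertical above 0.5 rad).
It fails at once if the mug is pushed more than 3 cm or tipped over (distance of mug from where it was at the start of the episode above 0.03 m or angle between mug's own z axis and vertical above 0.5 rad).
It also fails if it takes over 72 s, if anything falls off the work surface, if the arm or the gripper's body presses on something with over 40 N, if the wrist force passes 120 N, or if a joint passes its speed limit or range.

### The arm

A 6-joint arm with a two-finger parallel gripper is mounted at the origin on a cart in front of the work surface, level with it; the furniture and walls round the work are solid. World frame = base frame: x ahead of the robot, y to its left, z up, the work surface at z = 0. Lengths are in m, angles in rad, forces in N, time in s.
With the tool pointing down it reaches from about 0.35 to 0.8 m from the base axis. Payload 7.3 kg.
Tool frame: the origin (TCP) lies at the very end of the fingers, on their centre line; the grasp point (between the pads) lies 19 mm behind it; z points along the fingers, y is the line along which they close (so a half turn about z gives the same grasp; the last joint's range is limited). The gripper opens to 85 mm and grips with 20 to 120 N. Pads are 22 mm wide; open, the fingers measure 114 mm over their backs; the gripper's body (76 mm by 85 mm) begins 54 mm behind the grasp point. The pads swing forward as they close: fully open they stand 13 mm farther back than shut.
Start: joints at [0.968, 0.342, 1.524, -0, 1.275, -0.146], TCP at [0.232, 0.471, 0.202] pointing down, gripper open.
Joint ranges: [-2.53, 2.53], [-0.77, 2.02], [0.04, 2.7], [-1, 4.14], [0.28, 2.66], [-3.11, 3.11]. Speed limits (rad/s): [2.57, 2.57, 3.14, 3.14, 3.14, 3.14].

### API

Orientations are given as a 3x3 rotation matrix whose columns are the frame's x, y, z axes.
In Python, from plant import monitor, vision, robot gives the robot as it stands.
- The arm moves only by the tool send_rows, never from a script. Its argument "motion" is a list of rows, each an object with "delta_pos": the shift along the tool's x, y, z in mm, a list of three; "twist": the turn, a rotation vector about the tool's x, y, z in rad, a list of three; "grip": the opening, from 0 (shut) to 1 (fully open). In form: [{"delta_pos": [x, y, z], "twist": [rx, ry, rz], "grip": grip}, ...]. A call has 1 to 8 rows; each row is the pose to reach, as a shift and turn from the pose commanded when the call began, along the tool's axes at that moment; what a row does not reach only later rows make up. A row lasts 1/10 s, in which the tool goes at most 50 mm and 8.59 degrees, less where a joint would pass 70% of its speed; a pose out of reach is approached as far as the arm can. A call with a gripper value outside its range is refused whole. The fingers move at their own pace and stop on an object; the grip force is fixed at half the most. Time passes only in rows, so rows that repeat a pose let the fingers close. It gives the time, the measured TCP pose, the force, the opening and the grip force at its end, in the units of the state.
- monitor.get_obs(): the state, without advancing time (a new reading comes with each control period).
- vision.snapshot(name): name is "scene" or "top" or "wrist"; returns a dict with "img" (400x640x3 uint8, blue, green, red), "fx", "fy", "cx", "cy" (pixels), "xyz" and "rotation" of the camera in the world. Camera axes: x right, y up, looking along -z (the intrinsics and any distortion apply to the point x, -y, -z); pixel columns grow to the right and rows downward; lengths in m; the calibration is good to about 2 mm. A picture is of the moment at which its call begins. There is no depth.
- robot.sign_off(): hands the job in; it is judged then, once.
The state is a dict: "time": time; "joints": joint angles; "dq": joint speeds; "joint_torque": joint torques, N m; "ee_pos": TCP position; "eef_rot": TCP orientation; "wrist_force": force on the tool from outside, world axes, zero at the start; "ft_torque": the same for the moment, N m; "opening": finger opening in m; "grasp_force": force on a finger pad.
Only numpy, scipy, OpenCV 4.12 (cv2) and the standard library are available. Lean on these libraries where they do the work, as an engineer would, in place of code of your own. Each camera call takes 0.05 s, during which the arm holds its last target. There are 200 camera calls.

## Working session

There is one attempt and no reset: what is moved stays moved. The work goes in short steps, Python scripts to look and compute and a tool call to move; the robot and the scene stay as the last step left them, time stands still between calls to the robot, and variables do not carry over. Pictures are saved under pics/ and viewed, at most 10 in all, crops included, and the job is handed in when it is done.

Besides the shell and the picture viewer there is one more tool, called after "Request:" by a JSON object that holds its "api" and its "payload". send_rows: Moves the arm, as the interface text tells. Its arguments: {"type":"object","properties":{"motion":{"type":"array"}},"required":["motion"]}

```bash
mkdir -p pics; ls; cat > h.py <<'E'
import numpy as np, cv2
from plant import monitor, vision, robot
def P(c,X):
    q=np.array(c["rotation"]).T@(np.asarray(X,float)-np.array(c["xyz"]))
    return np.array([c["cx"]+c["fx"]*q[0]/-q[2], c["cy"]-c["fy"]*q[1]/-q[2]])
def ray(c,u,v):
    d=np.array([(u-c["cx"])/c["fx"],-(v-c["cy"])/c["fy"],-1.]); d=np.array(c["rotation"])@d
    return np.array(c["xyz"]),d/np.linalg.norm(d)
def atz(c,u,v,z):
    o,d=ray(c,u,v); return o+d*(z-o[2])/d[2]
def tri(obs):
    A=np.zeros((3,3));b=np.zeros(3)
    for c,u,v in obs:
        o,d=ray(c,u,v);M=np.eye(3)-np.outer(d,d);A+=M;b+=M@o
    return np.linalg.solve(A,b)
E
python3 - <<'E'
from h import *
import pickle
S={}
for n in("scene","top","wrist"):
    c=vision.snapshot(n);S[n]=c;cv2.imwrite(f"pics/{n}0.png",c["img"])
    print(n,{k:np.round(v,3).tolist() for k,v in c.items() if k!="img"})
pickle.dump(S,open("s0.pkl","wb"))
o=monitor.get_obs();print(o)
E
```

```text
pics
scene {'fx': 377.341, 'fy': 377.341, 'cx': 321.889, 'cy': 201.176, 'xyz': [0.247, 0.875, 0.544], 'rotation': [[-0.893, 0.227, -0.388], [-0.449, -0.497, 0.743], [-0.024, 0.838, 0.546]]}
top {'fx': 426.247, 'fy': 426.247, 'cx': 315.051, 'cy': 197.198, 'xyz': [0.437, 0.24, 1.147], 'rotation': [[0.02, 0.992, -0.127], [-0.999, 0.017, -0.027], [-0.025, 0.128, 0.992]]}
wrist {'fx': 345.714, 'fy': 345.714, 'cx': 315.344, 'cy': 205.311, 'xyz': [0.165, 0.504, 0.374], 'rotation': [[0.44, -0.859, -0.262], [0.898, 0.421, 0.129], [-0.0, -0.292, 0.956]]}
{'time': 0.15, 'joints': array([ 9.67990515e-01,  3.42548375e-01,  1.52477514e+00, -9.47187640e-06,
        1.27539844e+00, -1.46033917e-01]), 'dq': array([-0.00116259, -0.00209814, -0.00375042,  0.00026037, -0.00150094,
        0.00115562]), 'joint_torque': array([ 1.63978217e-03, -4.33902240e+01, -2.46149933e+01, -3.04228788e-04,
        5.67699011e-03,  3.43199849e-05]), 'ee_pos': array([0.23136666, 0.47090911, 0.20130089]), 'eef_rot': array([[-8.97482106e-01,  4.41050415e-01, -6.32804212e-04],
       [ 4.41050841e-01,  8.97481632e-01, -9.35403963e-04],
       [ 1.55369852e-04, -1.11860715e-03, -9.99999362e-01]]), 'wrist_force': array([-0.36793151,  0.06940679,  0.63213118]), 'ft_torque': array([-0.02012496, -0.09054717,  0.0390283 ]), 'grasp_force': 0.0, 'opening': 0.08517740245250237}
```

View pics/scene0.png

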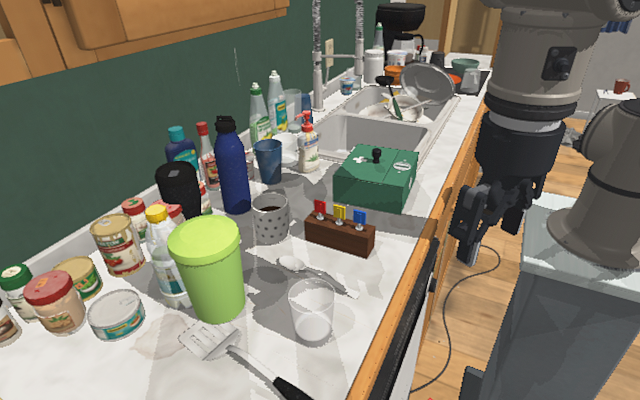

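View pics/top0.png

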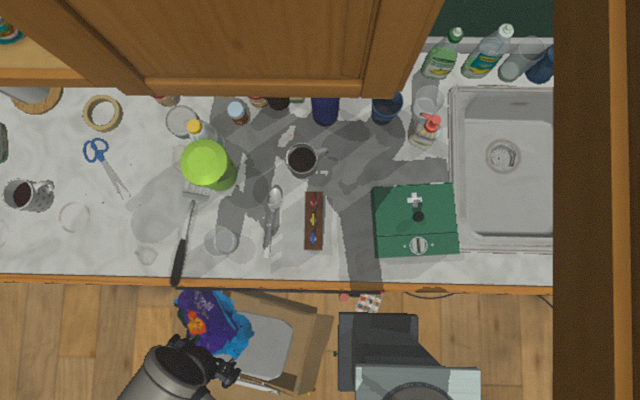

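The scene view shows the stand (305–375, 212–250) with red, yellow and blue bows, and the box to its right. In the top view the stand runs from (314,192) to (313,250), the keyhole is near (419,245) and the knob near (418,216). I'll zoom in on both.

```bash
python3 - <<'E'
from h import *
a=cv2.imread("pics/top0.png")[180:265,295:470];b=cv2.imread("pics/scene0.png")[140:265,295:425]
a=cv2.resize(a,None,fx=4,fy=4,interpolation=cv2.INTER_CUBIC);a=a[:, :]
cv2.imwrite("pics/topc.png",a)
cv2.imwrite("pics/scenec.png",cv2.resize(b,None,fx=4.6,fy=4.6,interpolation=cv2.INTER_CUBIC))
E
```

```text
(no output)
```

View pics/topc.png

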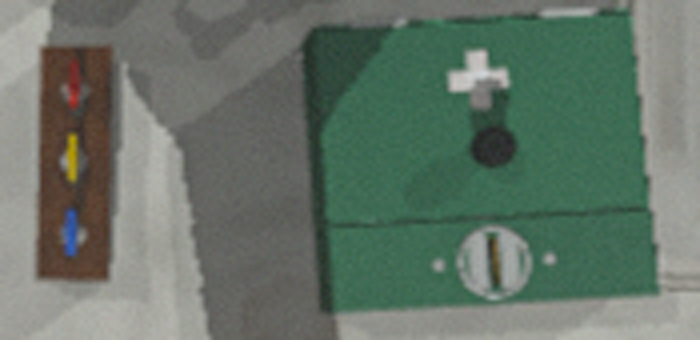

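View pics/scenec.png

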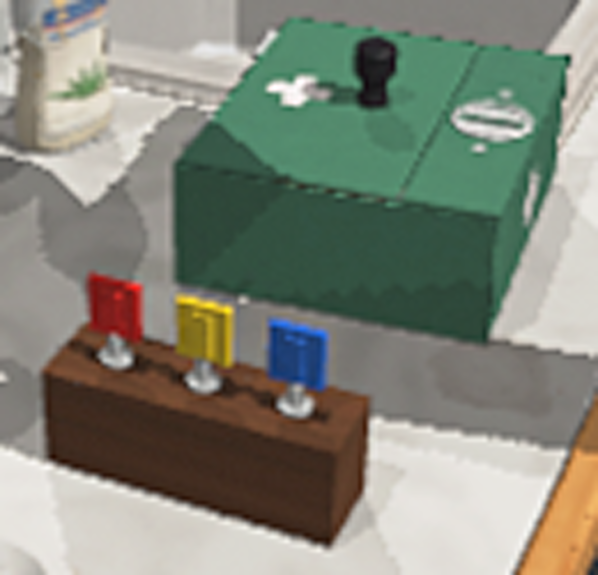

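```bash
python3 - <<'E'
from h import *
import pickle
S=pickle.load(open("s0.pkl","rb"));t,s=S["top"],S["scene"]
T=lambda x,y:(t,295+(x-1.5)/4,180+(y-1.5)/4)
C=lambda x,y:(s,295+(x-1.8)/4.6,140+(y-1.8)/4.6)
for n,a,b in [("key",(494,263),(493,120)),("red",(73.5,83),(115,307)),("yel",(71.5,158),(204,330)),("blu",(71,232),(297,354)),("knob",(492,147),(376,55)),("stA",(41,47),None),("stB",(112,47),None),("stC",(109,280),None),("stD",(37,278),None)]:
    print(n, np.round(tri([T(*a),C(*b)]) if b else atz(*T(*a),.058),4))
for n,p in [("fl",(334,313)),("fr",(659,293)),("br",(633,10)),("sl1",(495,235)),("sl2",(494,288)),("seamL",(330,225)),("seamR",(650,208))]:print(n,np.round(atz(*T(*p),.084),4))
E
```

```text
key [0.4594 0.0136 0.0844]
red [0.5654 0.2747 0.0878]
yel [0.5187 0.2751 0.0883]
blu [0.4729 0.2744 0.088 ]
knob [0.5282 0.0204 0.1141]
stA [0.5912 0.2968 0.058 ]
stB [0.5919 0.251  0.058 ]
stC [0.4428 0.2502 0.058 ]
stD [0.4431 0.2959 0.058 ]
fl [0.4252 0.1112 0.084 ]
fr [ 0.4414 -0.0874  0.084 ]
br [ 0.6171 -0.0752  0.084 ]
sl1 [0.4749 0.0122 0.084 ]
sl2 [0.4425 0.0132 0.084 ]
seamL [0.4791 0.1138 0.084 ]
seamR [ 0.4934 -0.0831  0.084 ]
```

Everything triangulates cleanly: the bows are about 88 mm high, the keyhole is at (0.459, 0.0137) and the box yaw is about 0.074. I'll start with the blue key and move above it.

Request:
{"api": "send_rows", "payload": {"motion": [{"delta_pos":[-50,-12,0],"twist":[0,0,-0.1],"grip":0.6},{"delta_pos":[-100,-23,0],"twist":[0,0,-0.2],"grip":0.6},{"delta_pos":[-150,-35,10],"twist":[0,0,-0.3],"grip":0.6},{"delta_pos":[-200,-46,20],"twist":[0,0,-0.4],"grip":0.6},{"delta_pos":[-250,-58,30],"twist":[0,0,-0.457],"grip":0.6},{"delta_pos":[-290,-66,30],"twist":[0,0,-0.457],"grip":0.6},{"delta_pos":[-303.5,-70,30],"twist":[0,0,-0.457],"grip":0.6},{"delta_pos":[-303.5,-70,30],"twist":[0,0,-0.457],"grip":0.6}]}}

```text
time: 0.95
ee_pos: [0.4743, 0.2729, 0.1712]
eef_rot: [[-1.0, 0.004, -0.001], [0.004, 1.0, -0.0], [0.001, -0.0, -1.0]]
wrist_force: [-0.5, -0.2, -0.3]
opening: 0.0513
grasp_force: 0.0
```

```bash
cat >> h.py <<'E'
from scipy.spatial.transform import Rotation as Ro
def go(x,y,z,yaw):  # yaw: world angle of -tool x (0 = tool x along -x)
    o=monitor.get_obs();R=np.array(o["eef_rot"]);p=np.array(o["ee_pos"])
    T=np.column_stack([[-np.cos(yaw),-np.sin(yaw),0],[-np.sin(yaw),np.cos(yaw),0],[0,0,-1.]])
    return np.round((R.T@(np.array([x,y,z])-p))*1000,1), np.round(Ro.from_matrix(R.T@T).as_rotvec(),4)
def st():
    o=monitor.get_obs();R=np.array(o["eef_rot"])
    print(round(o["time"],2),np.round(o["ee_pos"],4),"yaw",round(float(np.arctan2(-R[1,0],-R[0,0])),4),"F",np.round(o["wrist_force"],1),"M",np.round(o["ft_torque"],2),"op",round(o["opening"],4),"g",round(o["grasp_force"],1))
E
python3 - <<'E'
from h import *
st();c=vision.snapshot("wrist");cv2.imwrite("pics/w1.png",c["img"]);print(go(.473,.2745,.071,0))
for X in [(.4729,.2744,.104),(.5187,.2751,.104),(.5654,.2747,.104),(.4729,.2744,.088)]:print(np.round(P(c,X),1))
import pickle;pickle.dump(c,open("w1.pkl","wb"))
E
```

```text
0.95 [0.4743 0.2729 0.1712] yaw -0.0035 F [-0.5 -0.2 -0.3] M [-0.01  0.06 -0.02] op 0.0513 g 0.0
(array([-1.000e-01,  4.000e-01,  1.004e+02]), array([ 0.0001, -0.0011, -0.0018]))
[316.6 203.9]
[317.7 261.4]
[317.2 314.3]
[316.6 197.9]
```

View pics/w1.png

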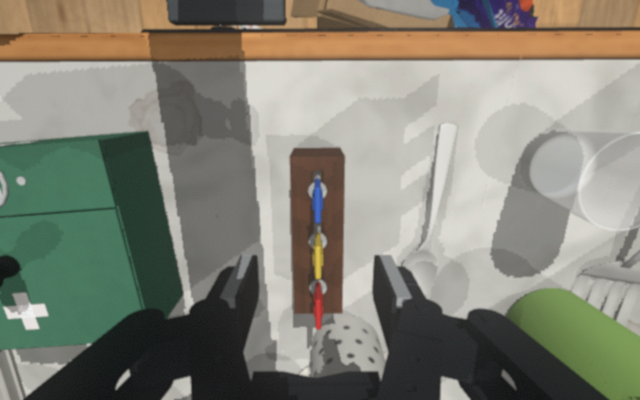

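The wrist view shows the blue bow at about (317,203), the yellow at (318,255) and the red at (318,300). These match the predictions, so I'll descend, grip and lift.

Request:
{"api": "send_rows", "payload": {"motion": [{"delta_pos":[0,0.4,45],"twist":[0,0,-0.002],"grip":0.6},{"delta_pos":[0,0.4,85],"twist":[0,0,-0.002],"grip":0.6},{"delta_pos":[0,0.4,100],"twist":[0,0,-0.002],"grip":0.6},{"delta_pos":[0,0.4,100],"twist":[0,0,-0.002],"grip":0.6},{"delta_pos":[0,0.4,100],"twist":[0,0,-0.002],"grip":0},{"delta_pos":[0,0.4,100],"twist":[0,0,-0.002],"grip":0},{"delta_pos":[0,0.4,100],"twist":[0,0,-0.002],"grip":0},{"delta_pos":[0,0.4,100],"twist":[0,0,-0.002],"grip":0}]}}

```text
time: 1.8
ee_pos: [0.4738, 0.2753, 0.0732]
eef_rot: [[-1.0, -0.002, 0.002], [-0.002, 1.0, 0.001], [-0.002, 0.001, -1.0]]
wrist_force: [0.5, -0.2, 4.1]
opening: 0.0012
grasp_force: 52.3
```

```bash
python3 - <<'E'
from h import *
st()
E
```

```text
1.8 [0.4738 0.2753 0.0732] yaw 0.0024 F [ 0.5 -0.2  4.1] M [-0.08  0.02 -0.03] op 0.0012 g 52.3
```

```bash
python3 - <<'E'
from h import *
c=vision.snapshot("wrist")["img"][100:400,170:470];d=vision.snapshot("scene")["img"][180:270,290:440]
a=cv2.resize(c,(400,400));b=cv2.resize(d,(400,240))
cv2.imwrite("pics/w2.png",np.hstack([a,np.vstack([b,np.zeros((160,400,3),np.uint8)])]));st()
E
```

```text
1.9 [0.4739 0.2751 0.073 ] yaw 0.0021 F [-0.1 -0.7  6.5] M [-0.08  0.02 -0.05] op 0.0009 g 52.4
```

View pics/w2.png

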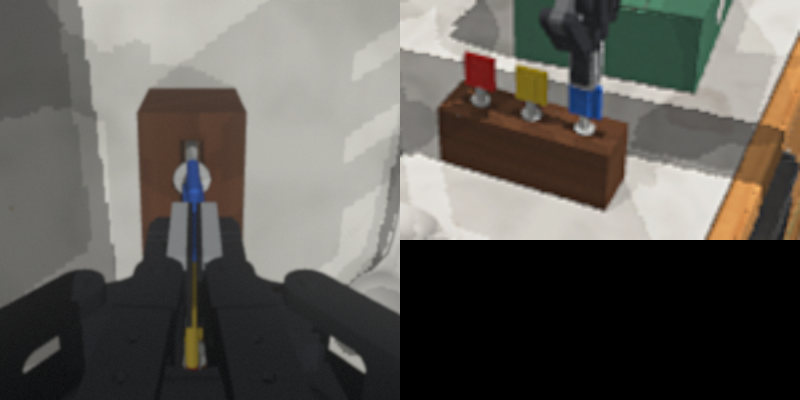

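```bash
python3 - <<'E'
from h import *
c=vision.snapshot("scene");o=monitor.get_obs();f=lambda X:np.round((P(c,X)-[290,180])*[400/150,240/90]+[400,0])
for z in (.072,.088,.104):print(z,f([.4739,.2751,z]),f([.4739,.287,z]))
w=vision.snapshot("wrist");g=lambda X:np.round((P(w,X)-[170,100])*4/3)
print(g([.473,.275,.104]),g([.473,.275,.088]),g(o["ee_pos"]),g(o["ee_pos"]+np.array([-.011,.004,0])),g(o["ee_pos"]+np.array([-.011,-.004,0])),g(o["ee_pos"]+np.array([-.011,.004,.019])))
E
```

```text
0.072 [584. 114.] [578. 123.]
0.088 [585.  98.] [579. 106.]
0.104 [585.  81.] [579.  89.]
[192. 223.] [192. 203.] [192. 190.] [203. 164.] [182. 164.] [204. 182.]
```

The scene view puts the finger ends only at the top of the bow (row 88, about z 0.10), and the opening reads thin. The grip is too high, so I'll open, go about 11 mm lower and grip again.

Request:
{"api": "send_rows", "payload": {"motion": [{"delta_pos":[0,0,0],"twist":[0,0,0],"grip":0.35},{"delta_pos":[0,0,0],"twist":[0,0,0],"grip":0.35},{"delta_pos":[0,0,5],"twist":[0,0,0],"grip":0.35},{"delta_pos":[0,0,10],"twist":[0,0,0],"grip":0.35},{"delta_pos":[0,0,10],"twist":[0,0,0],"grip":0.35}]}}

```text
time: 2.5
ee_pos: [0.4723, 0.2746, 0.0606]
eef_rot: [[-1.0, -0.002, -0.002], [-0.002, 1.0, -0.001], [0.002, -0.001, -1.0]]
wrist_force: [-0.1, 0.0, -0.3]
opening: 0.0298
grasp_force: 0.0
```

```bash
python3 - <<'E'
from h import *
st()
c=vision.snapshot("scene");d=c["img"][150:270,280:440]
w=vision.snapshot("wrist")["img"][100:400,120:520]
b=cv2.resize(d,(400,300));a=cv2.resize(w,(400,300))
cv2.imwrite("pics/w3.png",np.hstack([a,b]))
o=monitor.get_obs();f=lambda X:np.round((P(c,X)-[280,150])*2.5+[400,0])
print(f(o["ee_pos"]+np.array([0,.017,0])),f(o["ee_pos"]+np.array([0,.03,0])))
E
```

```text
2.5 [0.4723 0.2746 0.0606] yaw 0.0022 F [-0.1  0.  -0.3] M [0.06 0.   0.05] op 0.0298 g 0.0
[591. 204.] [585. 212.]
```

View pics/w3.png

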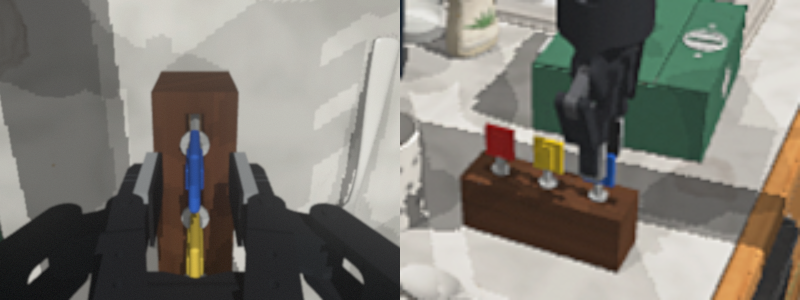

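The right panel shows the visible fingertip at about (590,180), roughly 20 mm above the reported TCP (591,204). I'll go 9 mm lower and grip.

Request:
{"api": "send_rows", "payload": {"motion": [{"delta_pos":[-0.5,0,5],"twist":[0,0,-0.002],"grip":0.35},{"delta_pos":[-0.5,0,9],"twist":[0,0,-0.002],"grip":0.35},{"delta_pos":[-0.5,0,9],"twist":[0,0,-0.002],"grip":0},{"delta_pos":[-0.5,0,9],"twist":[0,0,-0.002],"grip":0},{"delta_pos":[-0.5,0,9],"twist":[0,0,-0.002],"grip":0},{"delta_pos":[-0.5,0,9],"twist":[0,0,-0.002],"grip":0}]}}

```text
time: 3.2
ee_pos: [0.4736, 0.275, 0.0529]
eef_rot: [[-1.0, -0.004, 0.0], [-0.004, 1.0, 0.0], [-0.0, 0.0, -1.0]]
wrist_force: [-0.1, -0.4, -1.6]
opening: 0.0062
grasp_force: 58.6
```

```bash
python3 - <<'E'
from h import *
st()
E
```

```text
3.2 [0.4736 0.275  0.0529] yaw 0.0042 F [-0.1 -0.4 -1.6] M [-0.02  0.01  0.03] op 0.0062 g 58.6
```

Request:
{"api": "send_rows", "payload": {"motion": [{"delta_pos":[0,0,-20],"twist":[0,0,0],"grip":0},{"delta_pos":[0,0,-50],"twist":[0,0,0],"grip":0},{"delta_pos":[0,0,-85],"twist":[0,0,0],"grip":0},{"delta_pos":[0,0,-100],"twist":[0,0,0],"grip":0},{"delta_pos":[0,0,-100],"twist":[0,0,0],"grip":0}]}}

```text
time: 3.7
ee_pos: [0.475, 0.2755, 0.1554]
eef_rot: [[-1.0, -0.004, 0.005], [-0.004, 1.0, 0.002], [-0.005, 0.002, -1.0]]
wrist_force: [-0.6, -0.0, -0.6]
opening: 0.0062
grasp_force: 58.7
```

```bash
python3 - <<'E'
from h import *
st();print(go(.459,.0135,.153,.074))
E
```

```text
3.7 [0.475  0.2755 0.1554] yaw 0.0042 F [-0.6 -0.  -0.6] M [-0.01  0.01  0.02] op 0.0062 g 58.7
(array([  17.1, -262. ,    1.8]), array([ 0.002 ,  0.0052, -0.0698]))
```

Request:
{"api": "send_rows", "payload": {"motion": [{"delta_pos":[3,-45,0],"twist":[0,0,-0.01],"grip":0},{"delta_pos":[6,-90,0],"twist":[0,0,-0.02],"grip":0},{"delta_pos":[9,-135,0],"twist":[0,0,-0.03],"grip":0},{"delta_pos":[12,-180,0],"twist":[0,0,-0.04],"grip":0},{"delta_pos":[15,-225,0],"twist":[0,0,-0.06],"grip":0},{"delta_pos":[16,-252,0],"twist":[0,0,-0.07],"grip":0},{"delta_pos":[16,-262,0],"twist":[0,0,-0.07],"grip":0},{"delta_pos":[16,-262,0],"twist":[0,0,-0.07],"grip":0}]}}

```text
time: 4.5
ee_pos: [0.4583, 0.0121, 0.152]
eef_rot: [[-0.997, -0.072, -0.001], [-0.072, 0.997, 0.0], [0.001, 0.001, -1.0]]
wrist_force: [-0.1, 0.0, 0.2]
opening: 0.0063
grasp_force: 58.8
```

```bash
python3 - <<'E'
from h import *
st();st();print(go(.459,.0135,.118,.074))
o=monitor.get_obs()
c=vision.snapshot("scene");w=vision.snapshot("wrist");st()
a=cv2.resize(c["img"][110:235,330:450],(400,416),interpolation=cv2.INTER_CUBIC);b=w["img"][60:400,160:490];b=cv2.resize(b,(400,412))
p=np.zeros((416,800,3),np.uint8);p[:,:400]=a;p[:412,400:]=b;cv2.imwrite("pics/k1.png",p)
f=lambda X:np.round((P(c,X)-[330,110])*400/120);g=lambda X:np.round((P(w,X)-[160,60])*400/330+[400,0])
e=o["ee_pos"]
for n,X in [("bow",e+[0,0,.035]),("tip",e+[0,0,-.0435]),("kh",np.array([.4594,.0137,.084]))]:print(n,f(X),g(X))
import pickle;pickle.dump((c,w,e),open("k1.pkl","wb"))
E
```

```text
4.5 [0.4583 0.0121 0.152 ] yaw 0.0716 F [-0.1  0.   0.2] M [0.02 0.04 0.  ] op 0.0063 g 58.8
4.5 [0.4583 0.0121 0.152 ] yaw 0.0716 F [-0.1  0.   0.2] M [0.02 0.04 0.  ] op 0.0063 g 58.8
(array([-0.9,  1.3, 34. ]), array([ 0.0005, -0.0014, -0.0024]))
4.6 [0.4584 0.0137 0.1523] yaw 0.0741 F [ 0.5  1.7 -0.5] M [-0.01  0.02 -0.04] op 0.0063 g 58.8
bow [257.  60.] [584. 258.]
tip [247. 157.] [586. 189.]
kh [242. 186.] [588. 178.]
```

View pics/k1.png

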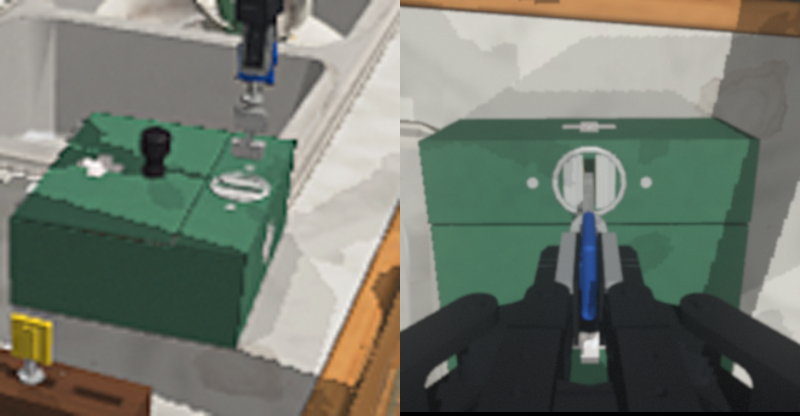

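The key hangs straight, with its tip over the ring: the ring centre is at (589,181) and the tip at (588,190). I'll lower it in.

Request:
{"api": "send_rows", "payload": {"motion": [{"delta_pos":[-1.2,0,15],"twist":[0,0,0],"grip":0},{"delta_pos":[-1.2,0,22],"twist":[0,0,0],"grip":0},{"delta_pos":[-1.2,0,26],"twist":[0,0,0],"grip":0},{"delta_pos":[-1.2,0,30],"twist":[0,0,0],"grip":0},{"delta_pos":[-1.2,0,34],"twist":[0,0,0],"grip":0},{"delta_pos":[-1.2,0,38],"twist":[0,0,0],"grip":0}]}}

```text
time: 5.2
ee_pos: [0.46, 0.0131, 0.1147]
eef_rot: [[-0.997, -0.074, 0.001], [-0.074, 0.997, 0.0], [-0.001, 0.0, -1.0]]
wrist_force: [0.3, 0.7, -0.9]
opening: 0.006
grasp_force: 58.8
```

```bash
python3 - <<'E'
from h import *
st()
E
```

```text
5.2 [0.46   0.0131 0.1147] yaw 0.0745 F [ 0.3  0.7 -0.9] M [-0.06  0.03 -0.06] op 0.006 g 58.8
```

The tip is 13 mm in with no force. Going fully down.

Request:
{"api": "send_rows", "payload": {"motion": [{"delta_pos":[0,0.2,10],"twist":[0,0,0],"grip":0},{"delta_pos":[0,0.2,20],"twist":[0,0,0],"grip":0},{"delta_pos":[0,0.2,28],"twist":[0,0,0],"grip":0},{"delta_pos":[0,0.2,33],"twist":[0,0,0],"grip":0},{"delta_pos":[0,0.2,36],"twist":[0,0,0],"grip":0},{"delta_pos":[0,0.2,36],"twist":[0,0,0],"grip":0}]}}

```text
time: 5.8
ee_pos: [0.46, 0.0131, 0.0787]
eef_rot: [[-0.997, -0.074, 0.0], [-0.074, 0.997, 0.0], [-0.0, 0.0, -1.0]]
wrist_force: [-0.1, 0.1, -0.8]
opening: 0.0059
grasp_force: 58.9
```

```bash
python3 - <<'E'
from h import *
st()
E
```

```text
5.8 [0.46   0.0131 0.0787] yaw 0.0742 F [-0.1  0.1 -0.8] M [-0.03  0.06  0.01] op 0.0059 g 58.9
```

Request:
{"api": "send_rows", "payload": {"motion": [{"delta_pos":[0,0,1.5],"twist":[0,0,0],"grip":0},{"delta_pos":[0,0,2.5],"twist":[0,0,0],"grip":0},{"delta_pos":[0,0,2.5],"twist":[0,0,0.1],"grip":0},{"delta_pos":[0,0,2.5],"twist":[0,0,0.2],"grip":0},{"delta_pos":[0,0,2.5],"twist":[0,0,0.3],"grip":0},{"delta_pos":[0,0,2.5],"twist":[0,0,0.4],"grip":0},{"delta_pos":[0,0,2.5],"twist":[0,0,0.45],"grip":0},{"delta_pos":[0,0,2.5],"twist":[0,0,0.45],"grip":0}]}}

```text
time: 6.6
ee_pos: [0.4612, 0.0132, 0.0783]
eef_rot: [[-0.93, 0.367, 0.004], [0.367, 0.93, -0.0], [-0.004, 0.001, -1.0]]
wrist_force: [-3.4, 2.6, 17.2]
opening: 0.006
grasp_force: 63.6
```

```bash
python3 - <<'E'
from h import *
st()
E
```

```text
6.6 [0.4612 0.0132 0.0783] yaw -0.3758 F [-3.4  2.6 17.2] M [0.4  0.56 0.61] op 0.006 g 63.6
```

The moment of 0.61 N m at about 0.35 rad means the blue key is blocked, so it is the wrong one. I'll turn it back and withdraw.

Request:
{"api": "send_rows", "payload": {"motion": [{"delta_pos":[0,0,-1.5],"twist":[0,0,-0.12],"grip":0},{"delta_pos":[0,0,-1.5],"twist":[0,0,-0.24],"grip":0},{"delta_pos":[0,0,-1.5],"twist":[0,0,-0.36],"grip":0},{"delta_pos":[0,0,-1.5],"twist":[0,0,-0.47],"grip":0},{"delta_pos":[0,0,-1.5],"twist":[0,0,-0.5],"grip":0},{"delta_pos":[0,0,-1.5],"twist":[0,0,-0.45],"grip":0},{"delta_pos":[0,0,-1.5],"twist":[0,0,-0.45],"grip":0}]}}

```text
time: 7.3
ee_pos: [0.4604, 0.0134, 0.0785]
eef_rot: [[-0.997, -0.073, 0.002], [-0.073, 0.997, 0.0], [-0.002, 0.0, -1.0]]
wrist_force: [-1.0, 1.7, 6.8]
opening: 0.006
grasp_force: 60.5
```

```bash
python3 - <<'E'
from h import *
st();print(go(.460,.0133,.079,.074))
E
```

```text
7.3 [0.4604 0.0134 0.0785] yaw 0.0734 F [-1.   1.7  6.8] M [ 0.34  0.19 -0.01] op 0.006 g 60.5
(array([ 0.4, -0. , -0.5]), array([ 0.0002,  0.0016, -0.0006]))
```

Lift out: 15 mm first as a check, then all the way.

Request:
{"api": "send_rows", "payload": {"motion": [{"delta_pos":[0.3,0,-5],"twist":[0,0,0],"grip":0},{"delta_pos":[0.3,0,-12],"twist":[0,0,0],"grip":0},{"delta_pos":[0.3,0,-20],"twist":[0,0,0],"grip":0},{"delta_pos":[0.3,0,-20],"twist":[0,0,0],"grip":0}]}}

```text
time: 7.7
ee_pos: [0.4603, 0.0131, 0.099]
eef_rot: [[-0.997, -0.074, 0.002], [-0.074, 0.997, -0.0], [-0.002, -0.0, -1.0]]
wrist_force: [-0.1, 0.5, 0.2]
opening: 0.0062
grasp_force: 59.7
```

```bash
python3 - <<'E'
from h import *
st()
E
```

```text
7.7 [0.4603 0.0131 0.099 ] yaw 0.0743 F [-0.1  0.5  0.2] M [ 0.12  0.01 -0.02] op 0.0062 g 59.7
```

Request:
{"api": "send_rows", "payload": {"motion": [{"delta_pos":[0,0,-30],"twist":[0,0,0],"grip":0},{"delta_pos":[0,0,-56],"twist":[0,0,0],"grip":0},{"delta_pos":[-6,48,-56],"twist":[0,0,0.02],"grip":0},{"delta_pos":[-12,96,-56],"twist":[0,0,0.04],"grip":0},{"delta_pos":[-18,144,-56],"twist":[0,0,0.06],"grip":0},{"delta_pos":[-24,192,-56],"twist":[0,0,0.074],"grip":0},{"delta_pos":[-30,240,-56],"twist":[0,0,0.074],"grip":0},{"delta_pos":[-33,260,-56],"twist":[0,0,0.074],"grip":0}]}}

```text
time: 8.5
ee_pos: [0.4728, 0.2786, 0.1537]
eef_rot: [[-1.0, -0.003, 0.001], [-0.003, 1.0, 0.001], [-0.001, 0.001, -1.0]]
wrist_force: [0.9, -0.2, -0.1]
opening: 0.0058
grasp_force: 62.1
```

Request:
{"api": "send_rows", "payload": {"motion": [{"delta_pos":[0,0,0],"twist":[0,0,0],"grip":0},{"delta_pos":[0,0,0],"twist":[0,0,0],"grip":0}]}}

```text
time: 8.7
ee_pos: [0.4729, 0.2746, 0.1535]
eef_rot: [[-1.0, -0.001, -0.001], [-0.001, 1.0, -0.001], [0.001, -0.001, -1.0]]
wrist_force: [-0.1, -0.7, 0.2]
opening: 0.006
grasp_force: 62.0
```

```bash
python3 - <<'E'
from h import *
st();print(go(.4736,.2748,.054,0))
E
```

```text
8.7 [0.4729 0.2746 0.1535] yaw 0.0014 F [-0.1 -0.7  0.2] M [-0.01 -0.02  0.02] op 0.006 g 62.0
(array([-0.8,  0.3, 99.5]), array([-0.0008, -0.0005,  0.0014]))
```

Request:
{"api": "send_rows", "payload": {"motion": [{"delta_pos":[-0.7,0.3,40],"twist":[0,0,0],"grip":0},{"delta_pos":[-0.7,0.3,60],"twist":[0,0,0],"grip":0},{"delta_pos":[-0.7,0.3,70],"twist":[0,0,0],"grip":0},{"delta_pos":[-0.7,0.3,80],"twist":[0,0,0],"grip":0},{"delta_pos":[-0.7,0.3,90],"twist":[0,0,0],"grip":0},{"delta_pos":[-0.7,0.3,97],"twist":[0,0,0],"grip":0},{"delta_pos":[-0.7,0.3,101],"twist":[0,0,0],"grip":0},{"delta_pos":[-0.7,0.3,101],"twist":[0,0,0],"grip":0}]}}

```text
time: 9.5
ee_pos: [0.4741, 0.2752, 0.0529]
eef_rot: [[-1.0, -0.0, 0.0], [-0.0, 1.0, 0.0], [-0.0, 0.0, -1.0]]
wrist_force: [0.1, -0.0, -0.4]
opening: 0.0059
grasp_force: 62.2
```

```bash
python3 - <<'E'
from h import *
st()
E
```

```text
9.5 [0.4741 0.2752 0.0529] yaw 0.0002 F [ 0.1 -0.  -0.4] M [-0.01  0.03  0.04] op 0.0059 g 62.2
```

Seated at the same depth as at pickup. I'll release, rise and go to the yellow key.

Request:
{"api": "send_rows", "payload": {"motion": [{"delta_pos":[0,0,0],"twist":[0,0,0],"grip":0.4},{"delta_pos":[0,0,0],"twist":[0,0,0],"grip":0.4},{"delta_pos":[0,0,-25],"twist":[0,0,0],"grip":0.4},{"delta_pos":[0,0,-55],"twist":[0,0,0],"grip":0.4},{"delta_pos":[-20,0,-60],"twist":[0,0,0],"grip":0.4},{"delta_pos":[-45.5,0,-60],"twist":[0,0,0],"grip":0.4},{"delta_pos":[-45.5,0,-60],"twist":[0,0,0],"grip":0.4},{"delta_pos":[-45.5,0,-60],"twist":[0,0,0],"grip":0.4}]}}

```text
time: 10.3
ee_pos: [0.5192, 0.275, 0.1126]
eef_rot: [[-1.0, 0.0, -0.001], [0.0, 1.0, -0.0], [0.001, -0.0, -1.0]]
wrist_force: [-0.8, 0.0, -0.3]
opening: 0.034
grasp_force: 0.0
```

```bash
python3 - <<'E'
from h import *
st();print(go(.5195,.275,.053,0))
c=vision.snapshot("scene");o=c["img"][190:260,295:385];cv2.imwrite("pics/chk.png",o)
hsv=cv2.cvtColor(c["img"],cv2.COLOR_BGR2HSV)
for n,lo,hi in [("blue",(100,130,60),(125,255,255)),("red",(0,170,90),(5,255,255)),("yel",(22,150,90),(32,255,255))]:
    m=cv2.inRange(hsv,lo,hi)[190:260,295:385];k,_,s,ce=cv2.connectedComponentsWithStats(m);i=1+np.argmax(s[1:,4]);print(n,s[i],ce[i]+[295,190])
E
```

```text
10.3 [0.5192 0.275  0.1126] yaw -0.0002 F [-0.8  0.  -0.3] M [ 0.   -0.03 -0.03] op 0.034 g 0.0
(array([-0.4, -0. , 59.6]), array([-0.0001, -0.0006, -0.0002]))
blue [ 58  20  12  15 146] [358.6369863  216.76712329]
red [ 19  10  12  15 124] [319.57258065 206.66935484]
yel [ 38  15  12  15 138] [339.         211.67391304]
```

The blue bow is back at its original pixel. Now pick up yellow.

Request:
{"api": "send_rows", "payload": {"motion": [{"delta_pos":[-0.4,0,35],"twist":[0,0,0],"grip":0.4},{"delta_pos":[-0.4,0,55],"twist":[0,0,0],"grip":0.4},{"delta_pos":[-0.4,0,60],"twist":[0,0,0],"grip":0.4},{"delta_pos":[-0.4,0,60],"twist":[0,0,0],"grip":0},{"delta_pos":[-0.4,0,60],"twist":[0,0,0],"grip":0},{"delta_pos":[-0.4,0,60],"twist":[0,0,0],"grip":0},{"delta_pos":[-0.4,0,60],"twist":[0,0,0],"grip":0},{"delta_pos":[-0.4,0,60],"twist":[0,0,0],"grip":0}]}}

```text
time: 11.15
ee_pos: [0.5204, 0.2755, 0.0539]
eef_rot: [[-1.0, -0.0, 0.002], [-0.0, 1.0, 0.001], [-0.002, 0.001, -1.0]]
wrist_force: [-0.2, 0.3, 4.0]
opening: 0.006
grasp_force: 60.3
```

Request:
{"api": "send_rows", "payload": {"motion": [{"delta_pos":[0,0,-20],"twist":[0,0,0],"grip":0},{"delta_pos":[0,0,-50],"twist":[0,0,0],"grip":0},{"delta_pos":[0,0,-85],"twist":[0,0,0],"grip":0},{"delta_pos":[0,0,-100],"twist":[0,0,0],"grip":0},{"delta_pos":[0,0,-100],"twist":[0,0,0],"grip":0},{"delta_pos":[0,0,-100],"twist":[0,0,0],"grip":0}]}}

```text
time: 11.75
ee_pos: [0.5194, 0.275, 0.1522]
eef_rot: [[-1.0, -0.0, -0.001], [-0.0, 1.0, -0.0], [0.001, -0.0, -1.0]]
wrist_force: [-0.3, 0.4, -1.3]
opening: 0.0062
grasp_force: 59.8
```

```bash
python3 - <<'E'
from h import *
st();print(go(.460,.0134,.153,.074))
E
```

```text
11.75 [0.5194 0.275  0.1522] yaw 0.0002 F [-0.3  0.4 -1.3] M [0.04 0.05 0.02] op 0.0062 g 59.8
(array([  59.4, -261.6,   -0.7]), array([-0.0002, -0.0006, -0.0738]))
```

Request:
{"api": "send_rows", "payload": {"motion": [{"delta_pos":[10,-45,-1],"twist":[0,0,-0.02],"grip":0},{"delta_pos":[20,-90,-1],"twist":[0,0,-0.04],"grip":0},{"delta_pos":[30,-135,-1],"twist":[0,0,-0.06],"grip":0},{"delta_pos":[40,-180,-1],"twist":[0,0,-0.074],"grip":0},{"delta_pos":[50,-225,-1],"twist":[0,0,-0.074],"grip":0},{"delta_pos":[59.4,-255,-1],"twist":[0,0,-0.074],"grip":0},{"delta_pos":[59.4,-261.6,-1],"twist":[0,0,-0.074],"grip":0},{"delta_pos":[59.4,-261.6,-1],"twist":[0,0,-0.074],"grip":0}]}}

```text
time: 12.55
ee_pos: [0.4599, 0.0129, 0.1528]
eef_rot: [[-0.997, -0.072, -0.002], [-0.072, 0.997, 0.001], [0.002, 0.001, -1.0]]
wrist_force: [0.0, -0.3, -0.9]
opening: 0.0062
grasp_force: 59.8
```

Request:
{"api": "send_rows", "payload": {"motion": [{"delta_pos":[0,0,10],"twist":[0,0,0],"grip":0},{"delta_pos":[0,0,20],"twist":[0,0,0],"grip":0},{"delta_pos":[0,0,20],"twist":[0,0,0],"grip":0}]}}

```text
time: 12.85
ee_pos: [0.4592, 0.0148, 0.1317]
eef_rot: [[-0.997, -0.076, -0.004], [-0.076, 0.997, 0.001], [0.004, 0.001, -1.0]]
wrist_force: [0.6, -0.8, -0.9]
opening: 0.0058
grasp_force: 59.8
```

```bash
python3 - <<'E'
from h import *
st();print(go(.460,.0134,.079,.074))
E
```

```text
12.85 [0.4592 0.0148 0.1317] yaw 0.0759 F [ 0.6 -0.8 -0.9] M [0.02 0.03 0.02] op 0.0058 g 59.8
(array([-0.9, -1.5, 52.7]), array([ 0.0011, -0.0039,  0.0019]))
```

Request:
{"api": "send_rows", "payload": {"motion": [{"delta_pos":[0,0,0],"twist":[0,0,0],"grip":0},{"delta_pos":[0,0,0],"twist":[0,0,0],"grip":0},{"delta_pos":[0,0,0],"twist":[0,0,0],"grip":0}]}}

```text
time: 13.15
ee_pos: [0.4607, 0.0137, 0.134]
eef_rot: [[-0.997, -0.075, 0.001], [-0.075, 0.997, -0.0], [-0.001, -0.0, -1.0]]
wrist_force: [-0.7, 0.5, -0.6]
opening: 0.006
grasp_force: 59.8
```

```bash
python3 - <<'E'
from h import *
st();print(go(.460,.0134,.079,.074))
E
```

```text
13.15 [0.4607 0.0137 0.134 ] yaw 0.0746 F [-0.7  0.5 -0.6] M [ 0.05 -0.04  0.03] op 0.006 g 59.8
(array([ 0.7, -0.3, 55. ]), array([-0.0001,  0.0006,  0.0006]))
```

Request:
{"api": "send_rows", "payload": {"motion": [{"delta_pos":[0.5,-0.3,5],"twist":[0,0,0],"grip":0},{"delta_pos":[0.5,-0.3,10],"twist":[0,0,0],"grip":0},{"delta_pos":[0.5,-0.3,16],"twist":[0,0,0],"grip":0},{"delta_pos":[0.5,-0.3,25],"twist":[0,0,0],"grip":0},{"delta_pos":[0.5,-0.3,35],"twist":[0,0,0],"grip":0},{"delta_pos":[0.5,-0.3,45],"twist":[0,0,0],"grip":0},{"delta_pos":[0.5,-0.3,52],"twist":[0,0,0],"grip":0},{"delta_pos":[0.5,-0.3,55],"twist":[0,0,0],"grip":0}]}}

```text
time: 13.95
ee_pos: [0.4604, 0.0133, 0.0794]
eef_rot: [[-0.997, -0.074, 0.001], [-0.074, 0.997, 0.0], [-0.001, 0.0, -1.0]]
wrist_force: [-8.1, 2.0, 35.6]
opening: 0.0057
grasp_force: 64.3
```

Request:
{"api": "send_rows", "payload": {"motion": [{"delta_pos":[0,0,1.5],"twist":[0,0,0],"grip":0},{"delta_pos":[0,0,2],"twist":[0,0,0],"grip":0},{"delta_pos":[0,0,2],"twist":[0,0,0.1],"grip":0},{"delta_pos":[0,0,2],"twist":[0,0,0.2],"grip":0},{"delta_pos":[0,0,2],"twist":[0,0,0.3],"grip":0},{"delta_pos":[0,0,2],"twist":[0,0,0.4],"grip":0},{"delta_pos":[0,0,2],"twist":[0,0,0.45],"grip":0},{"delta_pos":[0,0,2],"twist":[0,0,0.45],"grip":0}]}}

```text
time: 14.75
ee_pos: [0.4613, 0.0132, 0.0795]
eef_rot: [[-0.93, 0.368, 0.004], [0.368, 0.93, -0.0], [-0.004, 0.001, -1.0]]
wrist_force: [-6.1, 2.2, 28.4]
opening: 0.0058
grasp_force: 63.3
```

```bash
python3 - <<'E'
from h import *
st()
E
```

```text
14.75 [0.4613 0.0132 0.0795] yaw -0.3769 F [-6.1  2.2 28.4] M [0.45 1.23 0.09] op 0.0058 g 63.3
```

The moment is only 0.09 N m here, so yellow looks like the right one. Keep turning.

Request:
{"api": "send_rows", "payload": {"motion": [{"delta_pos":[0,0,-1],"twist":[0,0,0.1],"grip":0},{"delta_pos":[0,0,-1],"twist":[0,0,0.2],"grip":0},{"delta_pos":[0,0,-1],"twist":[0,0,0.3],"grip":0},{"delta_pos":[0,0,-1],"twist":[0,0,0.3],"grip":0}]}}

```text
time: 15.15
ee_pos: [0.4612, 0.0133, 0.0796]
eef_rot: [[-0.779, 0.628, 0.004], [0.628, 0.779, -0.0], [-0.003, 0.002, -1.0]]
wrist_force: [-3.4, 2.3, 19.4]
opening: 0.0057
grasp_force: 62.2
```

```bash
python3 - <<'E'
from h import *
st()
E
```

```text
15.15 [0.4612 0.0133 0.0796] yaw -0.6784 F [-3.4  2.3 19.4] M [0.46 0.65 0.06] op 0.0057 g 62.2
```

Still free past 0.75 rad, so yellow is the right key. Turning to the stop.

Request:
{"api": "send_rows", "payload": {"motion": [{"delta_pos":[0,0,-0.5],"twist":[0,0,0.12],"grip":0},{"delta_pos":[0,0,-0.5],"twist":[0,0,0.24],"grip":0},{"delta_pos":[0,0,-0.5],"twist":[0,0,0.36],"grip":0},{"delta_pos":[0,0,-0.5],"twist":[0,0,0.48],"grip":0},{"delta_pos":[0,0,-0.5],"twist":[0,0,0.6],"grip":0},{"delta_pos":[0,0,-0.5],"twist":[0,0,0.7],"grip":0},{"delta_pos":[0,0,-0.5],"twist":[0,0,0.76],"grip":0},{"delta_pos":[0,0,-0.5],"twist":[0,0,0.76],"grip":0}]}}

```text
time: 15.95
ee_pos: [0.4612, 0.0132, 0.0797]
eef_rot: [[-0.133, 0.991, 0.003], [0.991, 0.133, -0.0], [-0.001, 0.003, -1.0]]
wrist_force: [-1.7, 1.3, 13.7]
opening: 0.0062
grasp_force: 61.5
```

```bash
python3 - <<'E'
from h import *
st()
E
```

```text
15.95 [0.4612 0.0132 0.0797] yaw -1.4372 F [-1.7  1.3 13.7] M [0.34 0.44 0.11] op 0.0062 g 61.5
```

Request:
{"api": "send_rows", "payload": {"motion": [{"delta_pos":[0,0,0],"twist":[0,0,0.06],"grip":0},{"delta_pos":[0,0,0],"twist":[0,0,0.06],"grip":0}]}}

```text
time: 16.15
ee_pos: [0.4612, 0.0132, 0.0797]
eef_rot: [[-0.074, 0.997, 0.003], [0.997, 0.074, -0.0], [-0.001, 0.003, -1.0]]
wrist_force: [-1.7, 1.6, 13.8]
opening: 0.0059
grasp_force: 61.4
```

```bash
python3 - <<'E'
from h import *
st()
E
```

```text
16.15 [0.4612 0.0132 0.0797] yaw -1.4966 F [-1.7  1.6 13.8] M [0.36 0.43 0.26] op 0.0059 g 61.4
```

At the stop: 0.26 N m, turned about 1.57 rad including play. I'll release and rise.

Request:
{"api": "send_rows", "payload": {"motion": [{"delta_pos":[0,0,-0.5],"twist":[0,0,0],"grip":0.3},{"delta_pos":[0,0,-0.5],"twist":[0,0,0],"grip":0.3},{"delta_pos":[0,0,-0.5],"twist":[0,0,0],"grip":0.3},{"delta_pos":[0,0,-30],"twist":[0,0,0],"grip":0.3},{"delta_pos":[0,0,-70],"twist":[0,0,0],"grip":0.3},{"delta_pos":[0,0,-100],"twist":[0,0,0],"grip":0.3},{"delta_pos":[0,0,-100],"twist":[0,0,0],"grip":0.3},{"delta_pos":[0,0,-100],"twist":[0,0,0],"grip":0.3}]}}

```text
time: 16.95
ee_pos: [0.46, 0.0132, 0.1782]
eef_rot: [[-0.075, 0.997, 0.001], [0.997, 0.075, -0.0], [-0.0, 0.001, -1.0]]
wrist_force: [-0.5, 0.3, -0.1]
opening: 0.0255
grasp_force: 0.0
```

Request:
{"api": "send_rows", "payload": {"motion": [{"delta_pos":[0,0,0],"twist":[0,0,-0.15],"grip":0.7},{"delta_pos":[0,0,0],"twist":[0,0,-0.3],"grip":0.7},{"delta_pos":[0,0,0],"twist":[0,0,-0.45],"grip":0.7},{"delta_pos":[0,0,0],"twist":[0,0,-0.6],"grip":0.7},{"delta_pos":[0,0,0],"twist":[0,0,-0.75],"grip":0.7},{"delta_pos":[0,0,0],"twist":[0,0,-0.9],"grip":0.7},{"delta_pos":[0,0,0],"twist":[0,0,-1.05],"grip":0.7},{"delta_pos":[0,0,0],"twist":[0,0,-1.2],"grip":0.7}]}}

```text
time: 17.75
ee_pos: [0.4589, 0.0133, 0.1764]
eef_rot: [[-0.958, 0.286, -0.004], [0.286, 0.958, 0.001], [0.004, -0.001, -1.0]]
wrist_force: [-0.4, -0.6, -0.2]
opening: 0.0598
grasp_force: 0.0
```

Request:
{"api": "send_rows", "payload": {"motion": [{"delta_pos":[0,0,0],"twist":[0,0,-0.15],"grip":0.7},{"delta_pos":[0,0,0],"twist":[0,0,-0.3],"grip":0.7},{"delta_pos":[0,0,0],"twist":[0,0,-0.37],"grip":0.7},{"delta_pos":[0,0,0],"twist":[0,0,-0.37],"grip":0.7},{"delta_pos":[0,0,0],"twist":[0,0,-0.37],"grip":0.7}]}}

```text
time: 18.25
ee_pos: [0.4593, 0.0133, 0.1771]
eef_rot: [[-0.997, -0.072, -0.002], [-0.072, 0.997, 0.0], [0.002, 0.001, -1.0]]
wrist_force: [-0.3, 0.4, -0.6]
opening: 0.0598
grasp_force: 0.0
```

```bash
python3 - <<'E'
from h import *
st()
w=vision.snapshot("wrist");t=vision.snapshot("top")
a=cv2.resize(w["img"],(480,300));b=cv2.resize(t["img"][170:270,370:470],(300,300),interpolation=cv2.INTER_CUBIC)
cv2.imwrite("pics/n1.png",np.hstack([a,b]))
g=lambda X:np.round(P(w,X)*.75)
for X in [(.5265,.019,.121),(.5265,.019,.104),(.459,.0135,.114),(.607,.0246,.08)]:print(X,g(X),np.round((P(t,X)-[370,170])*3+[480,0]))
print(go(.5265,.019,.076,.074))
import pickle;pickle.dump((w,t),open("n1.pkl","wb"))
E
```

```text
18.25 [0.4593 0.0133 0.1771] yaw 0.072 F [-0.3  0.4 -0.6] M [ 0.02 -0.01  0.01] op 0.0598 g 0.0
(0.5265, 0.019, 0.121) [237. 222.] [626. 139.]
(0.5265, 0.019, 0.104) [237. 213.] [621. 141.]
(0.459, 0.0135, 0.114) [236. 155.] [632. 224.]
(0.607, 0.0246, 0.08) [237. 261.] [608.  47.]
(array([-67.2,   0.9, 101.6]), array([ 0.0003, -0.0012, -0.0013]))
```

View pics/n1.png

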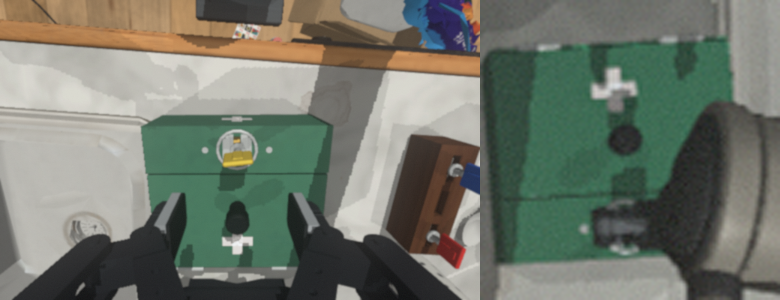

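The yellow bow sits turned crosswise in the lock at (237,155). The knob is at (237,220) and matches the prediction in both views. Moving onto it.

Request:
{"api": "send_rows", "payload": {"motion": [{"delta_pos":[-40,0.5,0],"twist":[0,0,0],"grip":0.6},{"delta_pos":[-67,0.9,0],"twist":[0,0,0],"grip":0.6},{"delta_pos":[-67,0.9,30],"twist":[0,0,0],"grip":0.6},{"delta_pos":[-67,0.9,70],"twist":[0,0,0],"grip":0.6},{"delta_pos":[-67,0.9,92],"twist":[0,0,0],"grip":0.6},{"delta_pos":[-67,0.9,101],"twist":[0,0,0],"grip":0.6},{"delta_pos":[-67,0.9,101],"twist":[0,0,0],"grip":0.6}]}}

```text
time: 19.05
ee_pos: [0.5261, 0.0191, 0.0764]
eef_rot: [[-0.997, -0.074, -0.002], [-0.074, 0.997, 0.0], [0.002, 0.0, -1.0]]
wrist_force: [0.1, -0.1, 0.8]
opening: 0.0515
grasp_force: 0.0
```

Request:
{"api": "send_rows", "payload": {"motion": [{"delta_pos":[0,0,0],"twist":[0,0,0],"grip":0},{"delta_pos":[0,0,0],"twist":[0,0,0],"grip":0},{"delta_pos":[0,0,0],"twist":[0,0,0],"grip":0},{"delta_pos":[0,0,0],"twist":[0,0,0],"grip":0},{"delta_pos":[0,0,0],"twist":[0,0,0],"grip":0}]}}

```text
time: 19.55
ee_pos: [0.5278, 0.0188, 0.079]
eef_rot: [[-0.997, -0.074, 0.003], [-0.074, 0.997, -0.001], [-0.003, -0.001, -1.0]]
wrist_force: [-1.0, -0.5, 6.9]
opening: 0.0218
grasp_force: 58.9
```

```bash
python3 - <<'E'
from h import *
st()
h=np.array([-82,31.])
for a in np.arange(0,1.66,.1):
    # front goes up: (-82,31)-> rotate so -x goes to +z
    x=h[0]*np.cos(a)+h[1]*np.sin(a); z=-h[0]*np.sin(a)+h[1]*np.cos(a)
    print(round(a,2),"tool x",round(-(x-h[0]),1),"z",round(-(z-h[1]),1))
E
```

```text
19.55 [0.5278 0.0188 0.079 ] yaw 0.0741 F [-1.  -0.5  6.9] M [-0.1   0.08  0.01] op 0.0218 g 58.9
0.0 tool x -0.0 z -0.0
0.1 tool x -3.5 z -8.0
0.2 tool x -7.8 z -15.7
0.3 tool x -12.8 z -22.8
0.4 tool x -18.5 z -29.5
0.5 tool x -24.9 z -35.5
0.6 tool x -31.8 z -40.9
0.7 tool x -39.3 z -45.5
0.8 tool x -47.1 z -49.4
0.9 tool x -55.3 z -52.5
1.0 tool x -63.8 z -54.7
1.1 tool x -72.4 z -56.1
1.2 tool x -81.2 z -56.7
1.3 tool x -89.9 z -56.3
1.4 tool x -98.6 z -55.1
1.5 tool x -107.1 z -53.0
1.6 tool x -115.4 z -50.1
```

Knob gripped. Opening along the arc, with the first half rad as a check.

Request:
{"api": "send_rows", "payload": {"motion": [{"delta_pos":[-1.5,0,-4],"twist":[0,0,0],"grip":0},{"delta_pos":[-3.5,0,-8],"twist":[0,0,0],"grip":0},{"delta_pos":[-7.8,0,-15.7],"twist":[0,0,0],"grip":0},{"delta_pos":[-12.8,0,-22.8],"twist":[0,0,0],"grip":0},{"delta_pos":[-18.5,0,-29.5],"twist":[0,0,0],"grip":0},{"delta_pos":[-24.9,0,-35.5],"twist":[0,0,0],"grip":0}]}}

```text
time: 20.15
ee_pos: [0.5511, 0.0207, 0.1126]
eef_rot: [[-0.997, -0.074, -0.002], [-0.074, 0.997, -0.0], [0.002, -0.0, -1.0]]
wrist_force: [2.1, -4.7, -12.8]
opening: 0.0217
grasp_force: 59.2
```

```bash
python3 - <<'E'
from h import *
st()
E
```

```text
20.15 [0.5511 0.0207 0.1126] yaw 0.0742 F [  2.1  -4.7 -12.8] M [-0.74 -0.01 -0.  ] op 0.0217 g 59.2
```

Low force and it's tracking. Continuing along the arc, relative to 0.5 rad.

Request:
{"api": "send_rows", "payload": {"motion": [{"delta_pos":[-6.9,0,-5.4],"twist":[0,0,0],"grip":0},{"delta_pos":[-14.4,0,-10],"twist":[0,0,0],"grip":0},{"delta_pos":[-22.2,0,-13.9],"twist":[0,0,0],"grip":0},{"delta_pos":[-30.4,0,-17],"twist":[0,0,0],"grip":0},{"delta_pos":[-38.9,0,-19.2],"twist":[0,0,0],"grip":0},{"delta_pos":[-47.5,0,-20.6],"twist":[0,0,0],"grip":0}]}}

```text
time: 20.75
ee_pos: [0.5978, 0.0243, 0.1346]
eef_rot: [[-0.997, -0.074, -0.003], [-0.074, 0.997, -0.0], [0.003, -0.0, -1.0]]
wrist_force: [-6.7, -3.3, -1.1]
opening: 0.0215
grasp_force: 62.3
```

```bash
python3 - <<'E'
from h import *
st()
E
```

```text
20.75 [0.5978 0.0243 0.1346] yaw 0.0744 F [-6.7 -3.3 -1.1] M [-0.82  1.47 -0.05] op 0.0215 g 62.3
```

Request:
{"api": "send_rows", "payload": {"motion": [{"delta_pos":[-8.8,0,-0.6],"twist":[0,0,0],"grip":0},{"delta_pos":[-17.5,0,-0.2],"twist":[0,0,0],"grip":0},{"delta_pos":[-26.2,0,1],"twist":[0,0,0],"grip":0},{"delta_pos":[-34.7,0,3],"twist":[0,0,0],"grip":0},{"delta_pos":[-38.5,0,4.3],"twist":[0,0,0],"grip":0},{"delta_pos":[-38.5,0,4.3],"twist":[0,0,0],"grip":0}]}}

```text
time: 21.35
ee_pos: [0.6392, 0.0275, 0.1324]
eef_rot: [[-0.997, -0.074, 0.005], [-0.074, 0.997, -0.0], [-0.005, -0.0, -1.0]]
wrist_force: [-0.4, -2.9, 4.8]
opening: 0.0217
grasp_force: 63.5
```

```bash
python3 - <<'E'
from h import *
st()
E
```

```text
21.35 [0.6392 0.0275 0.1324] yaw 0.0743 F [-0.4 -2.9  4.8] M [-0.48  0.38 -0.01] op 0.0217 g 63.5
```

The lid is near upright. Release, rise straight up and back off.

Request:
{"api": "send_rows", "payload": {"motion": [{"delta_pos":[0,0,0],"twist":[0,0,0],"grip":0.6},{"delta_pos":[0,0,0],"twist":[0,0,0],"grip":0.6},{"delta_pos":[0,0,0],"twist":[0,0,0],"grip":0.6},{"delta_pos":[0,0,-30],"twist":[0,0,0],"grip":0.6},{"delta_pos":[0,0,-70],"twist":[0,0,0],"grip":0.6},{"delta_pos":[0,0,-115],"twist":[0,0,0],"grip":0.6},{"delta_pos":[0,0,-130],"twist":[0,0,0],"grip":0.6},{"delta_pos":[0,0,-130],"twist":[0,0,0],"grip":0.6}]}}

```text
time: 22.15
ee_pos: [0.6386, 0.0276, 0.2626]
eef_rot: [[-0.997, -0.074, 0.007], [-0.074, 0.997, -0.0], [-0.007, -0.001, -1.0]]
wrist_force: [0.1, 0.6, 0.1]
opening: 0.0513
grasp_force: 0.0
```

Request:
{"api": "send_rows", "payload": {"motion": [{"delta_pos":[45,0,0],"twist":[0,0,0],"grip":0.6},{"delta_pos":[90,0,0],"twist":[0,0,0],"grip":0.6},{"delta_pos":[135,0,0],"twist":[0,0,0],"grip":0.6},{"delta_pos":[180,0,0],"twist":[0,0,0],"grip":0.6},{"delta_pos":[200,0,0],"twist":[0,0,0],"grip":0.6},{"delta_pos":[200,0,0],"twist":[0,0,0],"grip":0.6},{"delta_pos":[200,0,0],"twist":[0,0,0],"grip":0.6}]}}

```text
time: 22.85
ee_pos: [0.438, 0.0126, 0.2585]
eef_rot: [[-0.997, -0.074, -0.0], [-0.074, 0.997, 0.0], [0.0, 0.0, -1.0]]
wrist_force: [-0.4, -0.5, -0.2]
opening: 0.0511
grasp_force: 0.0
```

```bash
python3 - <<'E'
from h import *
st()
c=vision.snapshot("scene");w=vision.snapshot("wrist")
a=cv2.resize(c["img"][110:270,260:460],(480,384),interpolation=cv2.INTER_CUBIC);b=cv2.resize(w["img"],(320,200))
p=np.zeros((384,800,3),np.uint8);p[:,:480]=a;p[:200,480:]=b;cv2.imwrite("pics/e1.png",p)
E
```

```text
22.85 [0.438  0.0126 0.2585] yaw 0.074 F [-0.4 -0.5 -0.2] M [ 0.02  0.02 -0.03] op 0.0511 g 0.0
```

View pics/e1.png

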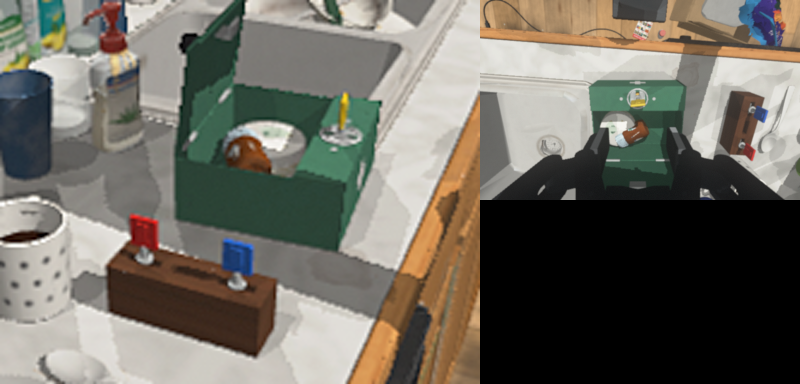

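The lid stands upright (hinge near (190,160), top edge near (235,5)). The yellow key is turned and seated in the lock at (343,115), and red and blue stand in the stand. Handing in.

```bash
python3 -c "
from h import *
print(robot.sign_off())"
```

```text
the job is handed in; nothing more can be done
None
```

The yellow key is the one that fits: it is turned to its stop and left in the lock, the lid stands upright, and the red and blue keys are down in the stand. I handed the job in at about 23 s, but sign-off returned no verdict, so the result is judged only from my last pictures and the force readings.

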